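# Slide the glasses stand home into the caddy bay

## Robot

A 7-joint arm with a two-finger parallel gripper is mounted at the origin on the work surface. World frame = base frame: x ahead of the robot, y to its left, z up, the work surface at z = 0. Lengths are in m, angles in degrees, forces in N, time in s.
With the tool pointing down it reaches from about 0.4 to 0.875 m from the base axis. Payload 19.3 kg.
Tool frame: the origin (TCP) lies midway between the tips of the shut fingers; the grasp point (between the pads) lies 19 mm behind it (robot.pinch_z is the distance from the TCP to the grasp point, in m); z points along the fingers, y is the line along which they close (so a half turn about z gives the same grasp; the last joint's range is limited). The gripper opens to 85 mm and grips with 20 to 120 N. Pads are 22 mm wide; open, the fingers measure 114 mm over their backs; the gripper's body (76 mm by 85 mm) begins 54 mm behind the grasp point. The pads swing forward as they close: fully open they stand 13 mm farther back than shut.
Start: joints at [-79.481, 29.874, -2.08, 91.645, 1.215, 58.505, -6.463], TCP at [0.157, 0.605, 0.209] pointing down, gripper open.
Joint ranges: [-166.77, 166.77], [-17.47, 122.26], [-85.68, 81.53], [9.62, 139.38], [-72.42, 252.41], [9.2, 110.78], [-144.41, 144.41]. Speed limits (degrees/s): [108.29, 108.29, 136.94, 136.94, 172.46, 172.46, 172.46].

## Interface

Orientations are given as a 3x3 rotation matrix whose columns are the frame's x, y, z axes.
In Python, from workcell import robot gives the robot as it stands.
- The arm moves only by the tool arm_command, never from a script. Its arguments are lists of equal length, an entry for each row: "travel": the shift along the tool's x, y, z in mm, a list of three; "dr": the turn, a rotation vector about the tool's x, y, z in rad, a list of three; "fingers": the closure, from 0 (fully open) to 1 (shut). In form: {"travel": [[dx, dy, dz], ...], "dr": [[ax, ay, az], ...], "fingers": [fingers, ...]}. A call has 1 to 5 rows; each row shifts and turns the commanded pose from where the row before left it, along the tool's axes as they then stand; what a row does not reach is not made up. A row lasts 1/12 s, in which the tool goes at most 41.7 mm and 7.16 degrees, less where a joint would pass 70% of its speed; a pose out of reach is approached as far as the arm can. A call with a gripper value outside its range is refused whole. The fingers move at their own pace and stop on an object; the grip force is fixed at half the most. Time passes only in rows, so rows that do not move let the fingers close. It gives the time, the measured TCP pose, the force, the opening and the grip force at its end, in the units of the state.
- robot.get_state(): the state, without advancing time (a new reading comes with each control period).
- robot.snapshot(name): name is "side" or "top" or "wrist"; returns the picture (420x560x3 uint8, blue, green, red); there is no depth.
- robot.camera_info(name): a dict with "mtx" (3x3 intrinsics, pixels), "xyz" and "rotation" of the camera in the world. Camera axes: x right, y down, z forward; pixel columns grow to the right and rows downward; lengths in m; the calibration is good to about 2 mm. A picture is of the moment at which its call begins: read the wrist's pose just before it. camera_info takes no time and is no camera call; for the wrist camera it gives the pose at the moment of the call.
- robot.job_done(): hands the job in; it is judged then, once.
The state is a dict: "clock": time; "joint_pos": joint angles; "qd": joint speeds; "tau": joint torques, N m; "tool_pos": TCP position; "tool_rot": TCP orientation; "ft_force": force on the tool from outside, world axes, zero at the start; "moment": the same for the moment, N m; "gripper_width": finger opening in m; "finger_force": force on a finger pad.
Only numpy, scipy, OpenCV 4.12 (cv2) and the standard library are available. Lean on these libraries where they do the work, as an engineer would, in place of code of your own. Each camera call takes 0.05 s, during which the arm holds its last target. There are 200 camera calls.

## Task

Push the tall white clip stand for glasses across the nightstand into the open bay of the low wooden caddy until its round foot is fully home against the bay's back wall. It must slide on its foot all the way, never tipping over and never being lifted or carried. Leave the mug, pill canister, massager roller and thermometer case where they are, and finish with the stand upright and at rest.

Things in the scene. Friction and masses are not known exactly. Their poses are not given: they have to be found in the camera images.
- stand: Loose white plastic clip stand, 191 mm tall, about 200 g. Solid round foot, 60 mm diameter, upright side 24 mm high; a cone (to 40 mm) narrows to a 14 mm round column with a spring clip (22 x 20 mm, 144 to 191 mm high) on top. Pushed on the column it tips; pushed on the foot's side it slides. Origin: centre of the foot's underside; z up the column. Yaw does not matter.
- caddy: Fixed dark wooden caddy, walls 34 mm high. Bay without floor, open to its -y: side walls' inner faces at x = +-42 mm (12 mm thick, y -42 to 38), back wall's inner face at y = 30 mm. Behind it a closed tray, 160 mm along x, y 41 to 121 mm. Origin: on the nightstand's top, where the stand's axis is when its foot is centred and touches the back wall; z up. Place and yaw (up to 0.4) vary.
- mug: Bystander: loose blue ceramic mug, 80 mm wide, 95 mm high, handle on its +y side; origin at the centre of its underside.
- canister: Bystander: loose aluminium pill canister, 48 mm wide, 75 mm high, upright; origin at the centre of its underside.
- roller: Bystander: loose wooden back massager roller lying along its x axis, 250 mm long, 38 mm thick; origin under its middle.
- case: Bystander: loose white plastic thermometer case, 135 x 26 x 18 mm, lying along its x axis in the caddy's tray; origin at the centre of its underside.

How it is judged (in metres and radians):
At the end, for the whole second after the job is handed in: The stand is upright (within 0.05 rad), at rest on the nightstand inside the caddy's bay, its foot within 7 mm of touching the bay's back wall; anywhere between the side walls will do (y of stand in the frame of caddy between -0.007 and 0.006 m and x of stand in the frame of caddy between -0.018 and 0.018 m and height (world z) of stand below 0.004 m and angle between stand's own z axis and vertical below 0.05 rad and linear speed of stand below 0.01 m/s and angular speed of stand below 0.1 rad/s).
It fails at once if the stand tips (leans more than 0.25 rad) (angle between stand's own z axis and vertical above 0.25 rad).
It fails at once if the stand is lifted (more than 12 mm) (height (world z) of stand above 0.012 m).
It fails at once if the mug, pill canister, massager roller or thermometer case is shifted more than 15 mm (distance of any of mug, canister, roller, case from where it was at the start of the episode above 0.015 m).
It also fails if it takes over 61 s, if anything falls off the work surface, if the arm or the gripper's body presses on something with over 40 N, if the wrist force passes 120 N, or if a joint passes its speed limit or range.

## Working session

There is one attempt and no reset: what is moved stays moved. The work goes in short steps, Python scripts to look and compute and a tool call to move; the robot and the scene stay as the last step left them, time stands still between calls to the robot, and variables do not carry over. Pictures are saved under pics/ and viewed, at most 10 in all, crops included, and the job is handed in when it is done.

Besides the shell and the picture viewer there is one more tool, called after "Call:" by a JSON object that holds its "op" and its "data". arm_command: Moves the arm, as the interface text tells. Its arguments: {"type":"object","properties":{"travel":{"type":"array"},"dr":{"type":"array"},"fingers":{"type":"array"}},"required":["travel","dr","fingers"]}

```bash
mkdir -p pics; python3 - <<'E'
from workcell import robot
import cv2, numpy as np
np.set_printoptions(precision=4,suppress=True)
for n in("top","side"):
    cv2.imwrite(f"pics/{n}0.png",robot.snapshot(n)); print(n,robot.camera_info(n))
s=robot.get_state(); print(s)
E
```

```text
top {'mtx': array([[484.8478,   0.    , 281.1122],
       [  0.    , 484.8478, 214.2187],
       [  0.    ,   0.    ,   1.    ]]), 'xyz': array([ 0.4697, -0.0198,  0.9517]), 'rotation': array([[-0.026 , -0.9867,  0.1608],
       [-0.9994,  0.0293,  0.018 ],
       [-0.0225, -0.1602, -0.9868]])}
side {'mtx': array([[413.7231,   0.    , 284.6302],
       [  0.    , 413.7231, 212.5929],
       [  0.    ,   0.    ,   1.    ]]), 'xyz': array([ 0.3047, -0.4679,  0.454 ]), 'rotation': array([[ 0.8269, -0.3303,  0.455 ],
       [-0.5622, -0.5012,  0.6578],
       [ 0.0108, -0.7998, -0.6002]])}
{'clock': 0.1, 'joint_pos': array([-79.4804,  29.9043,  -2.0815,  91.6707,   1.2151,  58.5074,
        -6.4613]), 'qd': array([ 0.1379, -0.0841, -0.012 , -0.0622,  0.0102, -0.0199, -0.1447]), 'tau': array([  0.0033, -92.8476,   1.9842, -37.0532,   0.0182,   0.0053,
         0.    ]), 'tool_pos': array([0.1569, 0.6046, 0.2085]), 'tool_rot': array([[-0.968 ,  0.2511, -0.0002],
       [ 0.2511,  0.968 , -0.001 ],
       [-0.0001, -0.001 , -1.    ]]), 'ft_force': array([ 0.3775,  0.2889, -0.0359]), 'moment': array([-0.0318,  0.0151, -0.0115]), 'finger_force': 0.0, 'gripper_width': 0.08545328949268186}
```

View pics/top0.png

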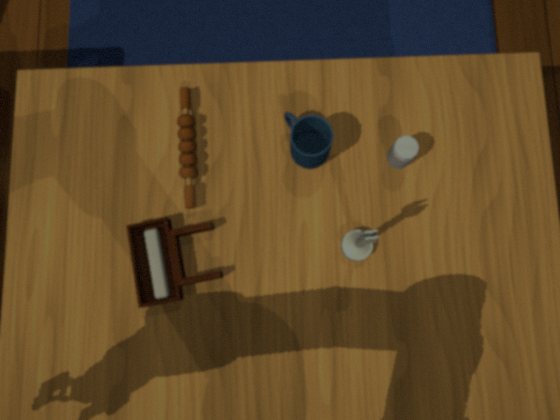

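View pics/side0.png

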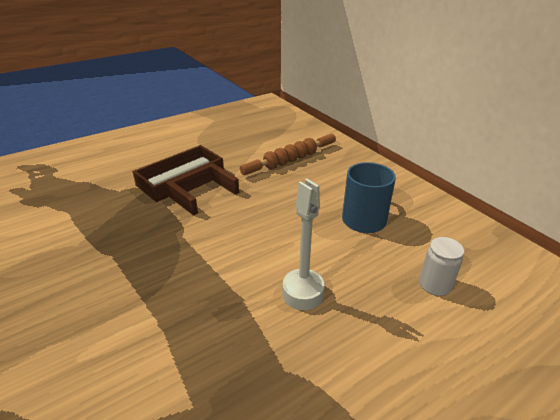

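The top picture shows the stand's foot near (357,246), the caddy bay opening right at about (200,255), the mug at (311,140), the canister at (403,152), and the roller at (187,148). I'll enlarge the caddy and the stand.

```bash
python3 - <<'E'
import cv2
a=cv2.imread("pics/top0.png")
c=cv2.resize(a[200:320,110:250],None,fx=5,fy=5,interpolation=cv2.INTER_CUBIC)
cv2.imwrite("pics/c1.png",cv2.convertScaleAbs(c,alpha=1.6,beta=20))
c=cv2.resize(a[215:275,325:405],None,fx=8,fy=8,interpolation=cv2.INTER_CUBIC)
cv2.imwrite("pics/c2.png",c)
E
```

```text
(no output)
```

View pics/c1.png

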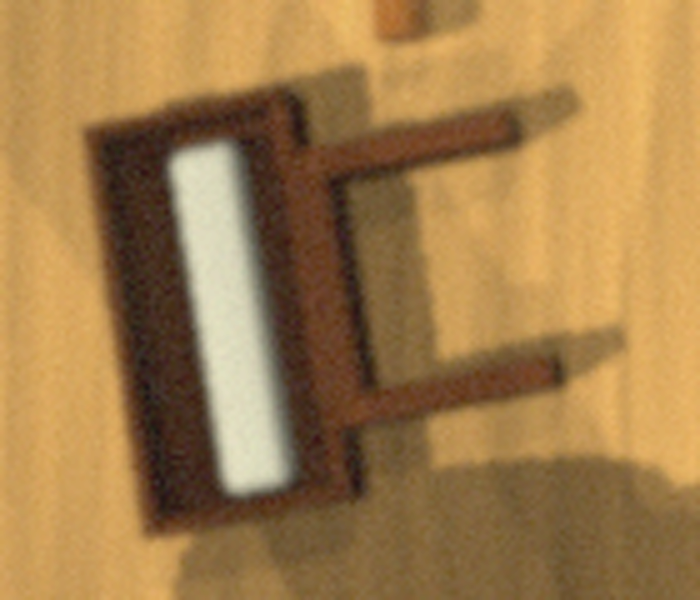

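View pics/c2.png

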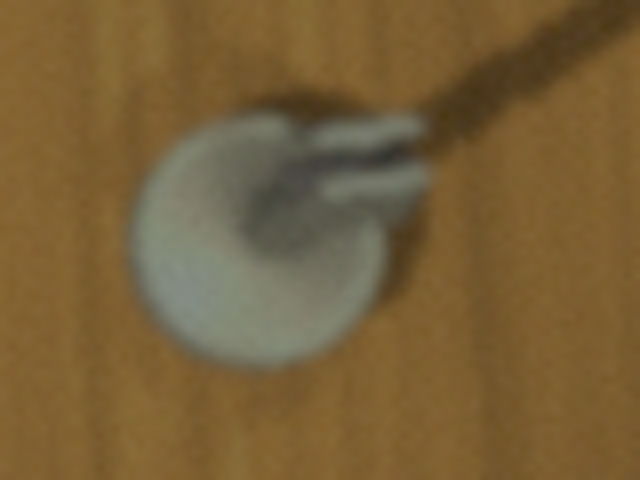

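The caddy crop shows the bay's inner corners at (332,180) and (363,393), and the wall ends at (520,145) and (556,355). The stand crop shows the foot's disc centred at (259,239).

```bash
cat > h.py <<'E'
from workcell import robot
import cv2, numpy as np
from scipy.optimize import least_squares
np.set_printoptions(precision=4,suppress=True)
def ray(n,px,z,ci=None):
    c=ci or robot.camera_info(n); d=c["rotation"]@np.linalg.inv(c["mtx"])@[px[0],px[1],1]
    return (c["xyz"]+d*(z-c["xyz"][2])/d[2])[:2]
E
python3 - <<'E'
from h import *
P=[((332,180),(42,30)),((363,393),(-42,30)),((520,145),(42,-42)),((556,355),(-42,-42)),((88,130),(80,121)),((148,533),(-80,121)),((360,493),(-80,41)),((285,93),(80,41))]
W=np.array([ray("top",(110+p[0]/5,200+p[1]/5),.034) for p,_ in P]); L=np.array([l for _,l in P])/1000
R=lambda t:np.array([[np.cos(t),-np.sin(t)],[np.sin(t),np.cos(t)]])
r=least_squares(lambda v:(L@R(v[2]).T+v[:2]-W).ravel(),[.4,.2,0]); print("caddy",r.x,(r.fun.reshape(-1,2)*1000).round(1))
s=ray("top",(325+259/8,215+239/8),.02); print("stand",s,"side foot",ray("side",(303,285),.024))
print("stand in caddy",R(r.x[2]).T@(s-r.x[:2]))
d=r.x[:2]-s; print("dir",d/np.linalg.norm(d),np.linalg.norm(d),np.degrees(np.arctan2(d[1],d[0])))
for n,p,z in(("mug",(311,138),.09),("can",(406,146),.075),("roller1",(185,90),.02),("roller2",(190,205),.02)):print(n,ray("top",p,z))
E
```

```text
caddy [0.5478 0.1614 0.1692] [[ 1.2 -0.4]
 [-0.4 -2.1]
 [ 1.9  0.8]
 [-0.6  0. ]
 [ 1.2  1.2]
 [-3.3  0.7]
 [-2.6  1.5]
 [ 2.5 -1.6]]
stand [ 0.5575 -0.1476] side foot [ 0.5569 -0.151 ]
stand in caddy [-0.0424 -0.3062]
dir [-0.0315  0.9995] 0.3091756241095593 91.80308993612194
mug [ 0.7509 -0.0629]
can [ 0.7344 -0.2398]
roller1 [0.8841 0.1867]
roller2 [0.6451 0.1755]
```

```bash
cat >> h.py <<'E'
from scipy.spatial.transform import Rotation as Ro
C=np.array([.5478,.1614]); YAW=.169
def toolR(yaw,th):
    p=np.array([-np.sin(yaw),np.cos(yaw),0]); u=np.array([0,0,1.])
    x=p*np.cos(th)+u*np.sin(th); z=p*np.sin(th)-u*np.cos(th)
    return np.c_[x,np.cross(z,x),z]
def plan(pos,Rt,n=5,step=40,turn=.12):
    s=robot.get_state(); R=Ro.from_matrix(s["tool_rot"]); d=np.array(pos)-s["tool_pos"]
    rv=(R.inv()*Ro.from_matrix(Rt)).as_rotvec()
    k=max(np.linalg.norm(d)*1000/step,np.linalg.norm(rv)/turn,1); k=int(np.ceil(k))
    kd=max(int(np.ceil(np.linalg.norm(d)*1000/step)),1); kr=max(int(np.ceil(np.linalg.norm(rv)/turn)),1)
    print("t",s["clock"],"pos",s["tool_pos"],"j",s["joint_pos"].round(),"rows needed",kd,kr)
    for i in range(min(n,k)):
        t=R.inv().apply(d/kd)*1000 if i<kd else np.zeros(3); w=rv/kr if i<kr else np.zeros(3)
        print(t.round(0).tolist(),w.round(3).tolist()); R=R*Ro.from_rotvec(w)
E
python3 - <<'E'
from h import *
plan([.45,.42,.33],toolR(YAW,np.radians(30)),10)
E
```

```text
t 0.1 pos [0.1569 0.6046 0.2085] j [-79.  30.  -2.  92.   1.  59.  -6.] rows needed 10 11
[-33.0, -11.0, -12.0] [-0.027, 0.042, 0.102]
[-33.0, -7.0, -14.0] [-0.027, 0.042, 0.102]
[-33.0, -3.0, -15.0] [-0.027, 0.042, 0.102]
[-33.0, 1.0, -17.0] [-0.027, 0.042, 0.102]
[-32.0, 5.0, -18.0] [-0.027, 0.042, 0.102]
[-30.0, 8.0, -19.0] [-0.027, 0.042, 0.102]
[-28.0, 12.0, -20.0] [-0.027, 0.042, 0.102]
[-26.0, 15.0, -21.0] [-0.027, 0.042, 0.102]
[-24.0, 18.0, -22.0] [-0.027, 0.042, 0.102]
[-21.0, 21.0, -22.0] [-0.027, 0.042, 0.102]
```

Call:
{"op": "arm_command", "data": {"travel": [[-33,-11,-12],[-33,-7,-14],[-33,-3,-15],[-33,1,-17],[-32,5,-18]], "dr": [[-0.027,0.042,0.102],[-0.027,0.042,0.102],[-0.027,0.042,0.102],[-0.027,0.042,0.102],[-0.027,0.042,0.102]], "fingers": [0.6,0.6,0.6,0.6,0.6]}}

```text
clock: 0.52
tool_pos: [0.3051, 0.5111, 0.2704]
tool_rot: [[-0.703, 0.702, -0.115], [0.671, 0.708, 0.218], [0.235, 0.076, -0.969]]
ft_force: [0.6, 1.2, -0.4]
gripper_width: 0.0346
finger_force: 0.0
```

Call:
{"op": "arm_command", "data": {"travel": [[-30,8,-19],[-28,12,-20],[-26,15,-21],[-24,18,-22],[-21,21,-22]], "dr": [[-0.027,0.042,0.102],[-0.027,0.042,0.102],[-0.027,0.042,0.102],[-0.027,0.042,0.102],[-0.027,0.042,0.102]], "fingers": [0.6,0.6,0.6,0.6,0.6]}}

```text
clock: 0.93
tool_pos: [0.4514, 0.418, 0.3316]
tool_rot: [[-0.243, 0.965, -0.101], [0.854, 0.262, 0.45], [0.461, 0.023, -0.887]]
ft_force: [0.4, 0.2, -1.7]
gripper_width: 0.0341
finger_force: 0.0
```

```bash
python3 - <<'E'
from h import *
plan([.58,.05,.33],toolR(YAW,np.radians(30)),10)
print(robot.get_state()["gripper_width"])
E
```

```text
t 0.9333 pos [0.4514 0.418  0.3316] j [-40.  19.   8.  97. -33.  59.  -1.] rows needed 10 1
[-35.0, 3.0, -18.0] [-0.026, 0.043, 0.095]
[-33.0, 6.0, -19.0] [0.0, 0.0, 0.0]
[-33.0, 6.0, -19.0] [0.0, 0.0, 0.0]
[-33.0, 6.0, -19.0] [0.0, 0.0, 0.0]
[-33.0, 6.0, -19.0] [0.0, 0.0, 0.0]
[-33.0, 6.0, -19.0] [0.0, 0.0, 0.0]
[-33.0, 6.0, -19.0] [0.0, 0.0, 0.0]
[-33.0, 6.0, -19.0] [0.0, 0.0, 0.0]
[-33.0, 6.0, -19.0] [0.0, 0.0, 0.0]
[-33.0, 6.0, -19.0] [0.0, 0.0, 0.0]
0.0340696543314086
```

Call:
{"op": "arm_command", "data": {"travel": [[-35,3,-18],[-33,6,-19],[-33,6,-19],[-33,6,-19],[-33,6,-19]], "dr": [[-0.026,0.043,0.095],[0,0,0],[0,0,0],[0,0,0],[0,0,0]], "fingers": [0.6,0.6,0.6,0.6,0.6]}}

```text
clock: 1.35
tool_pos: [0.5135, 0.2346, 0.3311]
tool_rot: [[-0.151, 0.985, -0.086], [0.854, 0.174, 0.491], [0.498, 0.001, -0.867]]
ft_force: [0.6, -0.2, 0.3]
gripper_width: 0.0345
finger_force: 0.0
```

Call:
{"op": "arm_command", "data": {"travel": [[-33,6,-19],[-33,6,-19],[-33,6,-19],[-33,6,-19],[-33,6,-19]], "dr": [[0,0,0],[0,0,0],[0,0,0],[0,0,0],[0,0,0]], "fingers": [0.6,0.6,0.6,0.6,0.6]}}

```text
clock: 1.77
tool_pos: [0.5762, 0.0524, 0.3313]
tool_rot: [[-0.151, 0.985, -0.086], [0.854, 0.174, 0.49], [0.498, 0.0, -0.867]]
ft_force: [1.6, 0.8, 1.3]
gripper_width: 0.0344
finger_force: 0.0
```

```bash
python3 - <<'E'
from h import *
plan([.569,-.225,.33],toolR(YAW,np.radians(30)),10)
E
```

```text
t 1.7667 pos [0.5762 0.0524 0.3313] j [ -6.  26.  18.  88. -36.  81.  31.] rows needed 7 1
[-34.0, -8.0, -19.0] [-0.003, 0.002, 0.005]
[-34.0, -8.0, -19.0] [0.0, 0.0, 0.0]
[-34.0, -8.0, -19.0] [0.0, 0.0, 0.0]
[-34.0, -8.0, -19.0] [0.0, 0.0, 0.0]
[-34.0, -8.0, -19.0] [0.0, 0.0, 0.0]
[-34.0, -8.0, -19.0] [0.0, 0.0, 0.0]
[-34.0, -8.0, -19.0] [0.0, 0.0, 0.0]
```

Call:
{"op": "arm_command", "data": {"travel": [[-34,-8,-19],[-34,-8,-19],[-34,-8,-19],[-34,-8,-19]], "dr": [[0,0,0],[0,0,0],[0,0,0],[0,0,0]], "fingers": [0.6,0.6,0.6,0.6]}}

```text
clock: 2.1
tool_pos: [0.5712, -0.1065, 0.3293]
tool_rot: [[-0.151, 0.985, -0.086], [0.854, 0.174, 0.491], [0.498, 0.0, -0.867]]
ft_force: [0.4, 0.6, 0.0]
gripper_width: 0.0339
finger_force: 0.0
```

Call:
{"op": "arm_command", "data": {"travel": [[-34,-8,-19],[-34,-8,-19],[-34,-8,-19],[0,0,0]], "dr": [[0,0,0],[0,0,0],[0,0,0],[0,0,0]], "fingers": [0.6,0.6,0.6,0.6]}}

```text
clock: 2.43
tool_pos: [0.5663, -0.2317, 0.3265]
tool_rot: [[-0.143, 0.986, -0.085], [0.857, 0.166, 0.488], [0.496, -0.003, -0.869]]
ft_force: [-1.1, 0.5, -0.0]
gripper_width: 0.0345
finger_force: 0.0
```

```bash
python3 - <<'E'
from h import *
plan([.569,-.225,.10],toolR(YAW,np.radians(30)),10)
E
```

```text
t 2.4333 pos [ 0.5663 -0.2317  0.3265] j [ 17.  38.  22.  71. -33.  97.  50.] rows needed 6 1
[-18.0, 1.0, 33.0] [-0.002, 0.005, -0.003]
[-18.0, 1.0, 33.0] [0.0, 0.0, 0.0]
[-18.0, 1.0, 33.0] [0.0, 0.0, 0.0]
[-18.0, 1.0, 33.0] [0.0, 0.0, 0.0]
[-18.0, 1.0, 33.0] [0.0, 0.0, 0.0]
[-18.0, 1.0, 33.0] [0.0, 0.0, 0.0]
```

Call:
{"op": "arm_command", "data": {"travel": [[-18,1,33],[-18,1,33],[-18,1,33],[-18,1,33],[-18,1,33]], "dr": [[0,0,0],[0,0,0],[0,0,0],[0,0,0],[0,0,0]], "fingers": [0.6,0.6,0.6,0.6,0.6]}}

```text
clock: 2.85
tool_pos: [0.5724, -0.2188, 0.1384]
tool_rot: [[-0.151, 0.985, -0.086], [0.854, 0.174, 0.49], [0.498, 0.0, -0.867]]
ft_force: [1.5, -0.1, 0.1]
gripper_width: 0.0341
finger_force: 0.0
```

```bash
python3 - <<'E'
from h import *
plan([.569,-.225,.012],toolR(YAW,np.radians(30)),10)
cv2.imwrite("pics/s1.png",robot.snapshot("side"))
E
```

```text
t 2.85 pos [ 0.5724 -0.2188  0.1384] j [ 17.  47.  19.  82. -36.  79.  59.] rows needed 4 1
[-17.0, -1.0, 27.0] [-0.002, 0.003, 0.005]
[-17.0, -1.0, 27.0] [0.0, 0.0, 0.0]
[-17.0, -1.0, 27.0] [0.0, 0.0, 0.0]
[-17.0, -1.0, 27.0] [0.0, 0.0, 0.0]
```

View pics/s1.png

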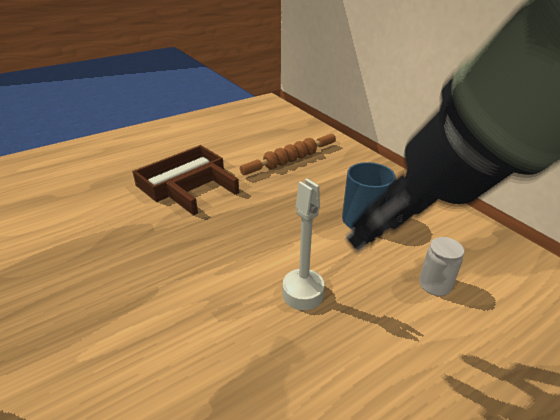

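The gripper is above and behind the stand, with its tip near (355,240). The stand and bystanders are untouched. I'll descend now.

Call:
{"op": "arm_command", "data": {"travel": [[-17,-1,27],[-17,-1,27],[-17,-1,27],[-14,0,24],[0,0,0]], "dr": [[0,0.003,0.005],[0,0,0],[0,0,0],[0,0,0],[0,0,0]], "fingers": [0.6,0.6,0.6,0.6,0.6]}}

```text
clock: 3.32
tool_pos: [0.5681, -0.222, 0.0129]
tool_rot: [[-0.143, 0.985, -0.091], [0.852, 0.17, 0.496], [0.504, -0.007, -0.864]]
ft_force: [-0.1, 0.9, -0.5]
gripper_width: 0.0341
finger_force: 0.0
```

```bash
cat >> h.py <<'E'
def cad(w): 
    c,s=np.cos(YAW),np.sin(YAW); d=np.array(w)[:2]-C; return np.array([c*d[0]+s*d[1],-s*d[0]+c*d[1]])
def look(n,pic):
    s=robot.get_state(); print("tcp",s["tool_pos"],"in caddy",cad(s["tool_pos"]),"f",s["ft_force"]); cv2.imwrite(pic,robot.snapshot(n))
E
python3 - <<'E'
from h import *
look("top","pics/t1.png")
a=cv2.imread("pics/t1.png")[170:320,230:430]; cv2.imwrite("pics/t1.png",cv2.resize(a,None,fx=4,fy=4,interpolation=cv2.INTER_CUBIC))
E
```

```text
tcp [ 0.5681 -0.222   0.0129] in caddy [-0.0445 -0.3814] f [-0.1363  0.8641 -0.4966]
```

View pics/t1.png

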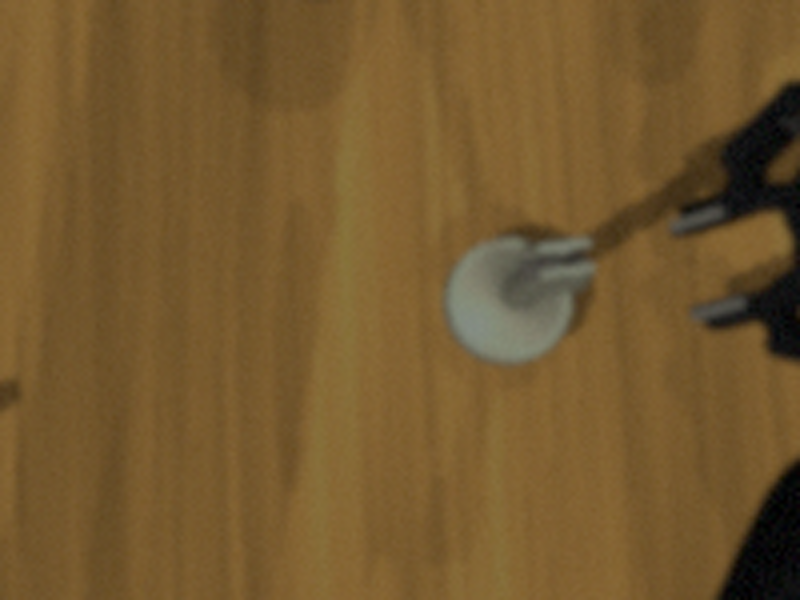

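The fingertips are at crop (685,222) and (705,313), and the foot centre is at (510,300). I'll check the tip height, using the side view too.

```bash
python3 - <<'E'
from h import *
for z in(.01,.02,.03):
    m=[ray("top",(230+p[0]/4,170+p[1]/4),z) for p in((672,227),(692,316))]; print(z,m,cad(np.mean(m,0)))
a=robot.snapshot("side")[190:350,250:450]; cv2.imwrite("pics/s2.png",cv2.resize(a,None,fx=4,fy=3.75,interpolation=cv2.INTER_CUBIC))
E
```

```text
0.01 [array([ 0.5916, -0.2297]), array([ 0.548 , -0.2365])] [-0.0447 -0.3926]
0.02 [array([ 0.5903, -0.2275]), array([ 0.5472, -0.2342])] [-0.0453 -0.3902]
0.03 [array([ 0.589 , -0.2253]), array([ 0.5463, -0.2319])] [-0.046  -0.3878]
```

View pics/s2.png

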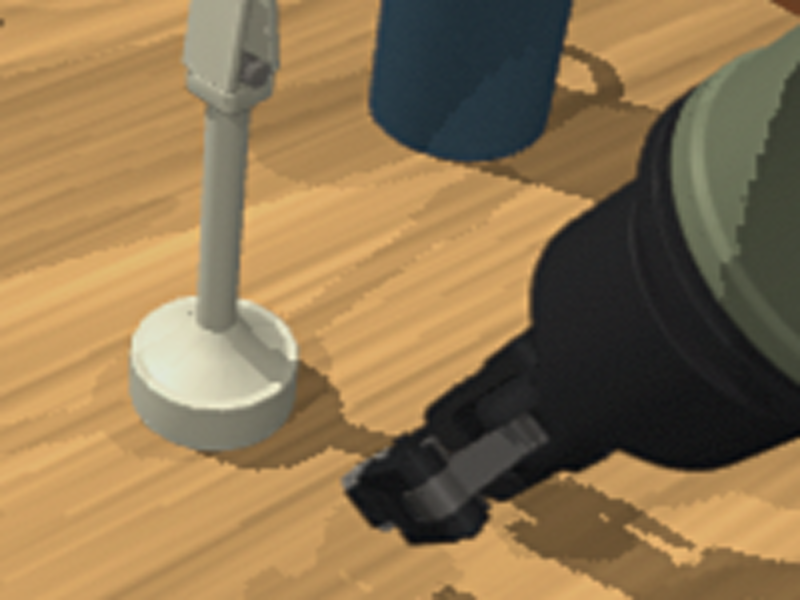

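The near fingertip shows its front corner at (350,485) and its lower corner at (375,525). It's lined up behind the foot.

```bash
python3 - <<'E'
from h import *
for z in np.arange(0,.05,.005):
    print(z,ray("top",(403,249),z),ray("side",(337.5,319.3),z),ray("side",(343.75,330),z))
E
```

```text
0.0 [ 0.5488 -0.2388] [ 0.5728 -0.2104] [ 0.5683 -0.2286]
0.005 [ 0.5484 -0.2377] [ 0.5698 -0.2132] [ 0.5654 -0.2312]
0.01 [ 0.548  -0.2365] [ 0.5669 -0.216 ] [ 0.5625 -0.2338]
0.015 [ 0.5476 -0.2354] [ 0.5639 -0.2189] [ 0.5596 -0.2365]
0.02 [ 0.5472 -0.2342] [ 0.561  -0.2217] [ 0.5567 -0.2391]
0.025 [ 0.5467 -0.2331] [ 0.558  -0.2245] [ 0.5538 -0.2417]
0.03 [ 0.5463 -0.2319] [ 0.5551 -0.2274] [ 0.5509 -0.2444]
0.035 [ 0.5459 -0.2308] [ 0.5521 -0.2302] [ 0.548 -0.247]
0.04 [ 0.5455 -0.2296] [ 0.5492 -0.233 ] [ 0.5451 -0.2496]
0.045 [ 0.5451 -0.2285] [ 0.5462 -0.2359] [ 0.5422 -0.2523]
```

Call:
{"op": "arm_command", "data": {"travel": [[-4,3,7],[-2,0,3.5],[0,0,0]], "dr": [[0,0,0],[0,0,0],[0,0,0]], "fingers": [0.6,0.6,0.6]}}

```text
clock: 3.67
tool_pos: [0.5737, -0.2226, 0.0052]
tool_rot: [[-0.147, 0.985, -0.086], [0.853, 0.17, 0.493], [0.5, -0.001, -0.866]]
ft_force: [0.0, -0.3, -0.7]
gripper_width: 0.0342
finger_force: 0.0
```

```bash
python3 - <<'E'
from h import *
look("side","pics/s3.png")
a=cv2.imread("pics/s3.png")[190:350,250:450]; cv2.imwrite("pics/s3.png",cv2.resize(a,None,fx=4,fy=3.75,interpolation=cv2.INTER_CUBIC))
E
```

```text
tcp [ 0.5737 -0.2226  0.0052] in caddy [-0.0391 -0.3829] f [ 0.024  -0.2903 -0.7466]
```

View pics/s3.png

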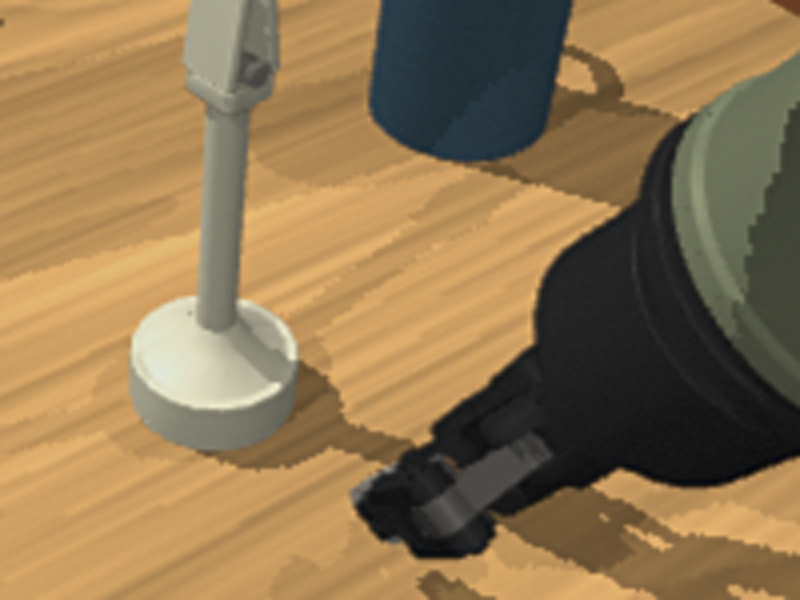

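Call:
{"op": "arm_command", "data": {"travel": [[-2.5,-2,4.5],[-2.5,0,4.5],[0,0,0]], "dr": [[0,0,0],[0,0,0],[0,0,0]], "fingers": [0.6,0.6,0.6]}}

```text
clock: 3.97
tool_pos: [0.5706, -0.2228, -0.0064]
tool_rot: [[-0.145, 0.986, -0.087], [0.853, 0.169, 0.493], [0.501, -0.003, -0.865]]
ft_force: [-0.7, 1.4, 0.3]
gripper_width: 0.0345
finger_force: 0.0
```

Call:
{"op": "arm_command", "data": {"travel": [[-1,0,2],[0,0,0]], "dr": [[0,0,0],[0,0,0]], "fingers": [0.6,0.6]}}

```text
clock: 4.13
tool_pos: [0.571, -0.2227, -0.0081]
tool_rot: [[-0.146, 0.986, -0.087], [0.853, 0.17, 0.493], [0.501, -0.002, -0.866]]
ft_force: [-1.0, -0.2, 0.8]
gripper_width: 0.0341
finger_force: 0.0
```

Call:
{"op": "arm_command", "data": {"travel": [[7.8,0,4.5],[7.8,0,4.5],[7.8,0,4.5],[7.8,0,4.5],[7.8,0,4.5]], "dr": [[0,0,0],[0,0,0],[0,0,0],[0,0,0],[0,0,0]], "fingers": [0.6,0.6,0.6,0.6,0.6]}}

```text
clock: 4.55
tool_pos: [0.5634, -0.177, -0.0075]
tool_rot: [[-0.147, 0.985, -0.086], [0.853, 0.17, 0.493], [0.501, -0.002, -0.866]]
ft_force: [0.4, 0.1, -0.3]
gripper_width: 0.0339
finger_force: 0.0
```

```bash
python3 - <<'E'
from h import *
look("side","pics/s4.png")
a=cv2.imread("pics/s4.png")[170:350,220:440]; b=robot.snapshot("top")[190:290,330:430]
a=cv2.resize(a,(480,393),interpolation=cv2.INTER_CUBIC);b=cv2.resize(b,(320,393),interpolation=cv2.INTER_CUBIC); cv2.imwrite("pics/s4.png",np.hstack([a,b]))
E
```

```text
tcp [ 0.5634 -0.177  -0.0075] in caddy [-0.0416 -0.3362] f [ 0.4458  0.0651 -0.2514]
```

View pics/s4.png

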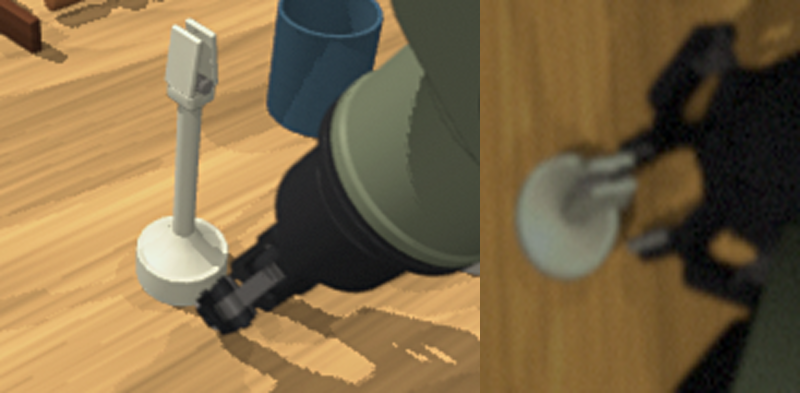

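The tips are low on the foot's side, about 12 mm from contact, and are straddling it evenly.

Call:
{"op": "arm_command", "data": {"travel": [[3.5,0,2],[3.5,0,2],[3.5,0,2],[3.5,0,2],[3.5,0,2]], "dr": [[0,0,0],[0,0,0],[0,0,0],[0,0,0],[0,0,0]], "fingers": [0.6,0.6,0.6,0.6,0.6]}}

```text
clock: 5.07
tool_pos: [0.56, -0.1585, -0.0077]
tool_rot: [[-0.146, 0.986, -0.086], [0.854, 0.169, 0.493], [0.5, -0.002, -0.866]]
ft_force: [0.2, -1.4, -0.2]
gripper_width: 0.0341
finger_force: 0.5
```

Call:
{"op": "arm_command", "data": {"travel": [[4,1,2.3],[5,1,2.9],[5,1.2,2.9],[6,1.4,3.5],[6,1.4,3.5]], "dr": [[0,0,0],[0,0,0],[0,0,0],[0,0,0],[0,0,0]], "fingers": [0.6,0.6,0.6,0.6,0.6]}}

```text
clock: 5.48
tool_pos: [0.5609, -0.1272, -0.0077]
tool_rot: [[-0.146, 0.985, -0.086], [0.853, 0.17, 0.493], [0.5, -0.002, -0.866]]
ft_force: [0.5, -1.3, 0.4]
gripper_width: 0.0342
finger_force: 0.5
```

```bash
cat >> h.py <<'E'
def foot(name):
    # white foot in top view: fit circle to bright, unsaturated pixels excluding the case
    a=robot.snapshot("top"); cv2.imwrite(f"pics/{name}.png",a); h=cv2.cvtColor(a,cv2.COLOR_BGR2HSV)
    m=((h[...,1]<75)&(h[...,2]>95)).astype(np.uint8); 
    n,l,st,ce=cv2.connectedComponentsWithStats(m)
    for i in range(1,n):
        if st[i,4]>100:
            dt=cv2.distanceTransform((l==i).astype(np.uint8),cv2.DIST_L2,5); r=dt.max(); y,x=np.unravel_index(dt.argmax(),dt.shape)
            print("blob",st[i],"inscribed",x,y,round(float(r),1),"caddy xy",cad(ray("top",(x,y),.024)))
E
python3 - <<'E'
from h import *
look("top","pics/x.png"); foot("t5")
E
```

```text
tcp [ 0.5609 -0.1272 -0.0077] in caddy [-0.0356 -0.2866] f [ 0.5035 -1.2772  0.354 ]
blob [393 136  26  25 502] inscribed 406 147 11.8 caddy xy [ 0.1275 -0.4416]
blob [144 229  23  69 851] inscribed 152 245 6.6 caddy xy [0.0345 0.082 ]
blob [320 231  32  32 728] inscribed 331 253 8.6 caddy xy [-0.048 -0.253]
```

```bash
sed -i 's|dt=cv2.distance|b=st[i]; print("bbox-foot",cad(ray("top",(b[0]+15.5,b[1]+b[3]-16.5),.02)));dt=cv2.distance|' h.py; python3 - <<'E'
from h import *
foot("t6")
E
```

```text
bbox-foot [ 0.1329 -0.4469]
blob [392 136  27  25 499] inscribed 406 147 11.8 caddy xy [ 0.1275 -0.4416]
bbox-foot [-0.037   0.0795]
blob [144 229  23  69 849] inscribed 152 245 6.6 caddy xy [0.0345 0.082 ]
bbox-foot [-0.0369 -0.2626]
blob [319 231  33  32 725] inscribed 331 253 8.4 caddy xy [-0.048 -0.253]
```

Call:
{"op": "arm_command", "data": {"travel": [[6,1.6,3.5],[7,1.8,4],[7,1.8,4],[7,1.8,4],[7,1.8,4]], "dr": [[0,0,0],[0,0,0],[0,0,0],[0,0,0],[0,0,0]], "fingers": [0.6,0.6,0.6,0.6,0.6]}}

```text
clock: 6.05
tool_pos: [0.563, -0.0867, -0.0075]
tool_rot: [[-0.146, 0.985, -0.087], [0.853, 0.17, 0.493], [0.501, -0.002, -0.866]]
ft_force: [0.7, -0.7, -0.7]
gripper_width: 0.034
finger_force: 0.4
```

```bash
python3 - <<'E'
from h import *
look("top","pics/x.png"); foot("t7")
E
```

```text
tcp [ 0.563  -0.0867 -0.0075] in caddy [-0.0268 -0.2471] f [ 0.7303 -0.7018 -0.6865]
bbox-foot [ 0.1205 -0.4359]
blob [388 136  31  32 644] inscribed 405 148 12.2 caddy xy [ 0.1259 -0.4392]
bbox-foot [-0.037   0.0795]
blob [144 229  23  69 871] inscribed 151 239 6.6 caddy xy [0.0464 0.0821]
bbox-foot [-0.0275 -0.2254]
blob [299 230  32  32 715] inscribed 313 254 8.0 caddy xy [-0.0432 -0.219 ]
bbox-foot [-0.2994 -0.1611]
blob [ 295  374   47   40 1110] inscribed 311 393 5.4 caddy xy [-0.291  -0.1636]
bbox-foot [-0.3197 -0.2575]
blob [349 390  25  25 175] inscribed 352 404 2.2 caddy xy [-0.3239 -0.2328]
```

Call:
{"op": "arm_command", "data": {"travel": [[6,1.8,3.5],[8,2.3,4.6],[8,2.4,4.6],[8,2.4,4.6],[8,2.4,4.6]], "dr": [[0,0,0],[0,0,0],[0,0,0],[0,0,0],[0,0,0]], "fingers": [0.6,0.6,0.6,0.6,0.6]}}

```text
clock: 6.57
tool_pos: [0.5667, -0.0414, -0.0075]
tool_rot: [[-0.146, 0.985, -0.087], [0.853, 0.17, 0.493], [0.501, -0.002, -0.866]]
ft_force: [0.4, -1.3, -0.2]
gripper_width: 0.0344
finger_force: 0.6
```

Call:
{"op": "arm_command", "data": {"travel": [[8,2.4,4.6],[8,2.4,4.6],[8,2.4,4.6],[8,2.4,4.6],[6,1.8,3.5]], "dr": [[0,0,0],[0,0,0],[0,0,0],[0,0,0],[0,0,0]], "fingers": [0.6,0.6,0.6,0.6,0.6]}}

```text
clock: 6.98
tool_pos: [0.5704, 0.0039, -0.0075]
tool_rot: [[-0.147, 0.985, -0.087], [0.853, 0.17, 0.493], [0.501, -0.002, -0.866]]
ft_force: [0.1, -1.9, -0.3]
gripper_width: 0.0339
finger_force: 0.5
```

```bash
python3 - <<'E'
from h import *
look("top","pics/x.png"); foot("t8"); print(robot.get_state()["joint_pos"])
E
```

```text
tcp [ 0.5704  0.0039 -0.0075] in caddy [-0.0042 -0.1591] f [ 0.0682 -1.921  -0.2509]
bbox-foot [ 0.1518 -0.4576]
blob [395 136  24  15 136] inscribed 413 141 3.6 caddy xy [ 0.1367 -0.458 ]
bbox-foot [-0.0389  0.0798]
blob [144 229  23  70 919] inscribed 151 237 7.0 caddy xy [0.0503 0.0815]
bbox-foot [-0.004  -0.1377]
blob [252 228  38  31 652] inscribed 263 251 7.2 caddy xy [-0.0188 -0.1263]
bbox-foot [-0.2756  0.0176]
blob [ 197  374   51   46 1766] inscribed 221 413 23.6 caddy xy [-0.2941  0.0044]
bbox-foot [-0.2954 -0.0852]
blob [ 254  383  127   37 2442] inscribed 277 419 22.8 caddy xy [-0.3235 -0.0939]
[  3.316   51.2138  10.435   99.5401 -47.4738  53.0157  57.736 ]
```

Call:
{"op": "arm_command", "data": {"travel": [[6,1,3.5],[8,1,4.6],[8,1,4.6],[8,1,4.6],[8,0,4.6]], "dr": [[0,0,0],[0,0,0],[0,0,0],[0,0,0],[0,0,0]], "fingers": [0.6,0.6,0.6,0.6,0.6]}}

```text
clock: 7.5
tool_pos: [0.5668, 0.0476, -0.0074]
tool_rot: [[-0.146, 0.985, -0.086], [0.853, 0.17, 0.493], [0.501, -0.002, -0.866]]
ft_force: [-0.2, -1.0, -1.2]
gripper_width: 0.0344
finger_force: 0.4
```

Call:
{"op": "arm_command", "data": {"travel": [[6,0,3.5],[5,0,2.9],[4,0,2.3],[4,0,2.3],[4,0,2.3]], "dr": [[0,0,0],[0,0,0],[0,0,0],[0,0,0],[0,0,0]], "fingers": [0.6,0.6,0.6,0.6,0.6]}}

```text
clock: 7.92
tool_pos: [0.5624, 0.0727, -0.0075]
tool_rot: [[-0.146, 0.986, -0.086], [0.854, 0.169, 0.493], [0.5, -0.002, -0.866]]
ft_force: [0.4, -1.7, -0.5]
gripper_width: 0.0347
finger_force: 0.5
```

```bash
python3 - <<'E'
from h import *
look("top","pics/x.png"); foot("t9")
E
```

```text
tcp [ 0.5624  0.0727 -0.0075] in caddy [-0.0006 -0.0899] f [ 0.4158 -1.6664 -0.5049]
bbox-foot [ 0.1357 -0.4537]
blob [395 136  23  23 436] inscribed 406 147 11.4 caddy xy [ 0.1275 -0.4416]
bbox-foot [-0.0389  0.0798]
blob [144 229  23  70 913] inscribed 151 237 7.0 caddy xy [0.0503 0.0815]
bbox-foot [-0.0003 -0.0597]
blob [212 234  36  31 663] inscribed 233 257 7.2 caddy xy [-0.0189 -0.0677]
```

Call:
{"op": "arm_command", "data": {"travel": [[4,0,2.3],[5,0,2.9],[5,0,2.9],[5,0,2.9],[4,0,2.3]], "dr": [[0,0,0],[0,0,0],[0,0,0],[0,0,0],[0,0,0]], "fingers": [0.6,0.6,0.6,0.6,0.6]}}

```text
clock: 8.43
tool_pos: [0.5577, 0.0997, -0.0074]
tool_rot: [[-0.146, 0.985, -0.087], [0.853, 0.17, 0.493], [0.501, -0.002, -0.866]]
ft_force: [-0.0, -1.3, 0.1]
gripper_width: 0.0337
finger_force: 0.5
```

Call:
{"op": "arm_command", "data": {"travel": [[3.5,0,2],[3.5,0,2],[3.5,0,2],[2.6,0,1.5],[2.6,0,1.5]], "dr": [[0,0,0],[0,0,0],[0,0,0],[0,0,0],[0,0,0]], "fingers": [0.6,0.6,0.6,0.6,0.6]}}

```text
clock: 8.85
tool_pos: [0.5548, 0.1168, -0.0074]
tool_rot: [[-0.146, 0.986, -0.086], [0.853, 0.17, 0.493], [0.5, -0.002, -0.866]]
ft_force: [0.5, -0.5, 0.1]
gripper_width: 0.0341
finger_force: 0.5
```

```bash
python3 - <<'E'
from h import *
look("top","pics/x.png"); foot("t10")
E
```

```text
tcp [ 0.5548  0.1168 -0.0074] in caddy [-0.0006 -0.0451] f [ 0.5041 -0.4575  0.1079]
bbox-foot [ 0.1357 -0.4537]
blob [395 136  24  23 431] inscribed 406 147 11.0 caddy xy [ 0.1275 -0.4416]
bbox-foot [-0.0389  0.0798]
blob [144 229  23  70 911] inscribed 151 237 7.0 caddy xy [0.0503 0.0815]
bbox-foot [ 0.0365 -0.0446]
blob [201 238  19  10 136] inscribed 209 242 5.0 caddy xy [ 0.0186 -0.0273]
bbox-foot [ 0.0008 -0.0049]
blob [184 240  41  30 586] inscribed 209 262 7.2 caddy xy [-0.0193 -0.0208]
```

Call:
{"op": "arm_command", "data": {"travel": [[2.6,0,1.5],[2.6,0,1.5],[2.6,0,1.5],[2.6,0,1.5],[2.6,0,1.5]], "dr": [[0,0,0],[0,0,0],[0,0,0],[0,0,0],[0,0,0]], "fingers": [0.6,0.6,0.6,0.6,0.6]}}

```text
clock: 9.37
tool_pos: [0.5522, 0.1317, -0.0074]
tool_rot: [[-0.146, 0.985, -0.086], [0.853, 0.17, 0.493], [0.5, -0.002, -0.866]]
ft_force: [0.3, -0.5, 0.6]
gripper_width: 0.0343
finger_force: 0.5
```

Call:
{"op": "arm_command", "data": {"travel": [[1.7,0,1],[1.7,0,1],[0,0,0]], "dr": [[0,0,0],[0,0,0],[0,0,0]], "fingers": [0.6,0.6,0.6]}}

```text
clock: 9.62
tool_pos: [0.5515, 0.1357, -0.0074]
tool_rot: [[-0.146, 0.985, -0.087], [0.853, 0.17, 0.493], [0.501, -0.002, -0.866]]
ft_force: [0.7, 0.3, -0.2]
gripper_width: 0.0341
finger_force: 0.2
```

Call:
{"op": "arm_command", "data": {"travel": [[0.9,0,0.5],[0.9,0,0.5],[0,0,0]], "dr": [[0,0,0],[0,0,0],[0,0,0]], "fingers": [0.6,0.6,0.6]}}

```text
clock: 9.87
tool_pos: [0.5512, 0.1374, -0.0074]
tool_rot: [[-0.146, 0.985, -0.086], [0.853, 0.17, 0.493], [0.5, -0.002, -0.866]]
ft_force: [0.3, -0.5, 0.2]
gripper_width: 0.0341
finger_force: 0.4
```

Call:
{"op": "arm_command", "data": {"travel": [[0.9,0,0.5],[0.9,0,0.5],[0,0,0]], "dr": [[0,0,0],[0,0,0],[0,0,0]], "fingers": [0.6,0.6,0.6]}}

```text
clock: 10.12
tool_pos: [0.5508, 0.1395, -0.0074]
tool_rot: [[-0.146, 0.985, -0.087], [0.853, 0.17, 0.493], [0.501, -0.002, -0.866]]
ft_force: [-0.2, 0.4, -0.8]
gripper_width: 0.0342
finger_force: 0.4
```

Call:
{"op": "arm_command", "data": {"travel": [[0.9,0,0.5],[0.9,0,0.5],[0,0,0]], "dr": [[0,0,0],[0,0,0],[0,0,0]], "fingers": [0.6,0.6,0.6]}}

```text
clock: 10.37
tool_pos: [0.5505, 0.1416, -0.0073]
tool_rot: [[-0.146, 0.985, -0.087], [0.853, 0.17, 0.493], [0.501, -0.002, -0.866]]
ft_force: [-0.4, -1.0, 0.3]
gripper_width: 0.0341
finger_force: 0.4
```

Call:
{"op": "arm_command", "data": {"travel": [[0.9,0,0.5],[0,0,0]], "dr": [[0,0,0],[0,0,0]], "fingers": [0.6,0.6]}}

```text
clock: 10.53
tool_pos: [0.5503, 0.1425, -0.0073]
tool_rot: [[-0.146, 0.985, -0.086], [0.853, 0.17, 0.493], [0.501, -0.002, -0.866]]
ft_force: [-0.4, -0.3, -0.0]
gripper_width: 0.0342
finger_force: 0.4
```

```bash
python3 - <<'E'
from h import *
look("top","pics/x.png"); print(robot.get_state()["finger_force"])
a=robot.snapshot("top")[205:305,120:250]; b=robot.snapshot("side")[100:220,110:270]
cv2.imwrite("pics/f1.png",np.hstack([cv2.convertScaleAbs(cv2.resize(a,(400,308),interpolation=cv2.INTER_CUBIC),alpha=1.5,beta=20),cv2.resize(b,(400,308),interpolation=cv2.INTER_CUBIC)]))
E
```

```text
tcp [ 0.5503  0.1425 -0.0073] in caddy [-0.0007 -0.019 ] f [-0.4297 -0.3061 -0.0082]
0.2667829720303416
```

Call:
{"op": "arm_command", "data": {"travel": [[0.9,0,0.5],[0,0,0]], "dr": [[0,0,0],[0,0,0]], "fingers": [0.6,0.6]}}

```text
clock: 10.85
tool_pos: [0.5503, 0.1431, -0.0074]
tool_rot: [[-0.146, 0.986, -0.086], [0.854, 0.169, 0.492], [0.5, -0.002, -0.866]]
ft_force: [1.1, -2.6, -0.5]
gripper_width: 0.0345
finger_force: 1.2
```

Call:
{"op": "arm_command", "data": {"travel": [[0.9,0,0.5],[0,0,0]], "dr": [[0,0,0],[0,0,0]], "fingers": [0.6,0.6]}}

```text
clock: 11.02
tool_pos: [0.5503, 0.1435, -0.0074]
tool_rot: [[-0.146, 0.986, -0.085], [0.854, 0.169, 0.492], [0.499, -0.001, -0.866]]
ft_force: [1.1, -7.6, 0.3]
gripper_width: 0.0338
finger_force: 2.7
```

The force has risen to 7.6 N. I'll confirm with the last picture that the foot is on the back wall.

```bash
python3 - <<'E'
from h import *
a=robot.snapshot("top")[205:305,120:250]; b=robot.snapshot("side")[90:230,110:290]
cv2.imwrite("pics/f2.png",np.hstack([cv2.convertScaleAbs(cv2.resize(a,(400,308),interpolation=cv2.INTER_CUBIC),alpha=1.5,beta=20),cv2.resize(b,(396,308),interpolation=cv2.INTER_CUBIC)]))
E
```

```text
(no output)
```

View pics/f2.png

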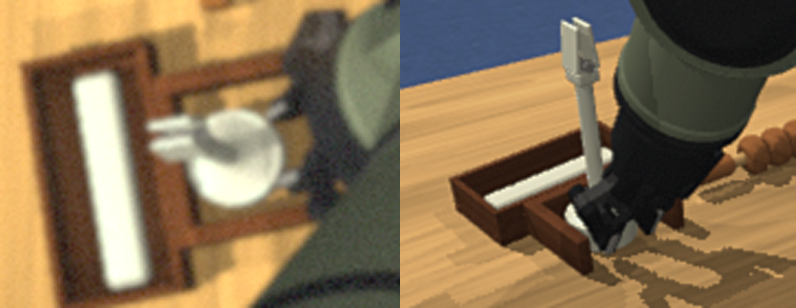

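```bash
python3 - <<'E'
from h import *
k=400/130
w=ray("top",(120+236/k,205+158/3.08),.022); print("foot",w,cad(w))
e=ray("top",(120+187/k,205+158/3.08),.024); print("left edge",cad(e))
W=[ray("top",(110+p[0]/5,200+p[1]/5),.034) for p in((332,180),(363,393))]; print("inner edge measured",[cad(x) for x in W])
E
```

```text
foot [0.544  0.1617] [-0.0037  0.0009]
left edge [0.0021 0.0307]
inner edge measured [array([0.0409, 0.0306]), array([-0.0413,  0.032 ])]
```

The picture shows the foot's edge at the back wall (187 against about 186), the stand upright and the case undisturbed. I'll retract straight back.

Call:
{"op": "arm_command", "data": {"travel": [[-1.7,0,-1],[-3.5,0,-2],[-7,0,-4],[-9,0,-5],[-9,0,-5]], "dr": [[0,0,0],[0,0,0],[0,0,0],[0,0,0],[0,0,0]], "fingers": [0.6,0.6,0.6,0.6,0.6]}}

```text
clock: 11.53
tool_pos: [0.5561, 0.1091, -0.0076]
tool_rot: [[-0.146, 0.986, -0.086], [0.853, 0.17, 0.493], [0.5, -0.002, -0.866]]
ft_force: [-0.0, -0.5, -0.5]
gripper_width: 0.034
finger_force: 0.0
```

Call:
{"op": "arm_command", "data": {"travel": [[-9,0,-5],[-9,0,-5],[-9,0,-5],[0,0,0],[0,0,0]], "dr": [[0,0,0],[0,0,0],[0,0,0],[0,0,0],[0,0,0]], "fingers": [0.6,0.6,0.6,0.6,0.6]}}

```text
clock: 11.95
tool_pos: [0.5613, 0.0792, -0.0083]
tool_rot: [[-0.145, 0.986, -0.086], [0.854, 0.169, 0.493], [0.5, -0.002, -0.866]]
ft_force: [-0.1, 0.0, 1.0]
gripper_width: 0.0341
finger_force: 0.0
```

```bash
python3 - <<'E'
from h import *
look("top","pics/x.png"); foot("t12")
E
```

```text
tcp [ 0.5613  0.0792 -0.0083] in caddy [-0.0005 -0.0833] f [-0.1302  0.0468  1.0282]
bbox-foot [ 0.1357 -0.4537]
blob [395 136  24  23 432] inscribed 406 147 11.4 caddy xy [ 0.1275 -0.4416]
bbox-foot [-0.037   0.0795]
blob [144 229  23  69 899] inscribed 151 237 7.0 caddy xy [0.0503 0.0815]
bbox-foot [0.0012 0.0264]
blob [168 240  44  33 816] inscribed 198 264 7.4 caddy xy [-0.0189  0.0006]
```

```bash
python3 -c "
from workcell import robot; print(robot.job_done())"
```

```text
the job is handed in; nothing more can be done
None
```

I handed the job in at about 12 s: the stand slid on its foot into the caddy bay and is upright against the back wall (about 1 mm by camera, with a 7.6 N force rise at contact). I saw no contact with the bystanders, though I didn't re-measure the mug and roller, and no verdict came back.

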